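Stow the sample jars, then trip and reset the bench's safety switch

ROBOT

A 6-joint arm with a two-finger parallel gripper is mounted at the origin on the work surface. World frame = base frame: x ahead of the robot, y to its left, z up, the work surface at z = 0. Lengths are in m, angles in degrees, forces in N, time in s.
With the tool pointing down it reaches from about 0.3 to 0.875 m from the base axis. Payload 6.4 kg.
Tool frame: the origin (TCP) lies between the finger pads, 19 mm behind the fingertips; this is the grasp point; z points along the fingers, y is the line along which they close (so a half turn about z gives the same grasp; the last joint's range is limited). The gripper opens to 88 mm and grips with 3 to 60 N. Pads are 18 mm wide; open, the fingers measure 123 mm over their backs; the gripper's body (75 mm by 187 mm) begins 45 mm behind the grasp point.
Start: joints at [61.633, 10.359, 92.074, -0, 77.567, -11.82], TCP at [0.164, 0.551, 0.257] pointing down, gripper open.
Joint ranges: [-171.53, 171.53], [-51.25, 118.39], [17.06, 147.69], [-65.23, 245.23], [0, 150.52], [-178.68, 178.68]. Speed limits (degrees/s): [147.25, 147.25, 172.46, 180, 180, 180].

INTERFACE

Orientations are given as a 3x3 rotation matrix whose columns are the frame's x, y, z axes.
In Python, from rig import ctrl, eyes gives the robot as it stands. The module is installed in compiled form; this text tells all that it offers.
- The arm moves only by the tool servo_tool, never from a script. Its argument "commands" is a list that holds one entry, the list of rows, each a list of 7 numbers: the shift along the tool's x, y, z as a fraction of full scale, then the turn, a rotation vector about the tool's x, y, z as a fraction of full scale, then the opening, from -1 (shut) to 1 (fully open). A call has 1 to 5 rows; each row shifts and turns the commanded pose from where the row before left it, along the tool's axes as they then stand; what a row does not reach is not made up. Full scale, the value 1, is 0.025 m for a shift and 8 degrees for a turn. A row lasts 1/8 s, in which the tool goes at most 62.5 mm and 10.7 degrees, less where a joint would pass 70% of its speed; a pose out of reach is approached as far as the arm can. A call with a number of a shift or a turn outside -1 to 1 is refused whole. A call with a gripper value outside its range is refused whole. The fingers move at their own pace and stop on an object; "newtons" is the grip in N (left out, the last holds). Time passes only in rows, so rows that do not move let the fingers close. It gives the time, the measured TCP pose, the force, the opening and the grip force at its end, in the units of the state.
- ctrl.state(): the state, without advancing time (a new reading comes with each control period).
- eyes.get_image(name): name is "scene" or "top" or "wrist"; returns a dict with "color" (420x560x3 uint8, red, green, blue), "fx", "fy", "cx", "cy" (pixels), "k1" (the pictures are not rectified: a ray, as slopes to the right and down, at radius r is drawn at 1 + k1 r^2 times it, then the intrinsics apply), "rvec" (rotation vector, rad) and "tvec" (3), from world to camera coordinates, as OpenCV has them; the wrist camera has in their place "T_tool_cam" (4x4, takes a point from camera to tool coordinates, whose origin is the TCP and whose axes are the flange's). Camera axes: x right, y down, z forward; pixel columns grow to the right and rows downward; lengths in m; the calibration is good to about 2 mm. A picture is of the moment at which its call begins: read the wrist's pose just before it. There is no depth.
- ctrl.close_job(): hands the job in; it is judged then, once.
The state is a dict: "time": time; "joint_pos": joint angles; "dq": joint speeds; "joint_efforts": joint torques, N m; "tool_pos": TCP position; "eef_rot": TCP orientation; "ft_force": force on the tool from outside, world axes, zero at the start; "moment": the same for the moment, N m; "opening": finger opening in m; "grasp_force": force on a finger pad.
Only numpy, scipy, OpenCV 4.12 (cv2) and the standard library are available. Lean on these libraries where they do the work, as an engineer would, in place of code of your own. Each camera call takes 0.05 s, during which the arm holds its last target. There are 200 camera calls.

TASK

Stow the two amber jars standing on the bench in front of the white supply unit: set each down upright, without dropping it, in an empty cell of the grey divided crate. Then test the unit's safety switch: with its lever up, push the round test button until the lever drops by itself, let the button go, and lift the lever all the way back up so that it stays up. Do not knock the other things on the bench or in the crate out of place.

Things in the scene. Friction and masses are not known exactly. Their poses are not given: they have to be found in the camera images.
- unit: white fixed bench supply unit with a sloped switch panel in front and a tower with a display hood behind; 200 mm deep (x -90 to +110 mm in its frame), 220 mm wide (y), 225 mm tall; origin under its middle on the bench, x axis pointing from its front (robot side) to its back, z up. The tower fills x +50 to +110 mm
- panel (a point): middle of the sloped panel, at (-20, 0, 84) mm in the unit frame. The panel rises at 35 degrees from x -90, height 35 mm to x +50, height 133 mm; its outward normal in the unit frame is (-0.574, 0, 0.819). A grey switch module carrying button and lever, 76 mm up the slope by 120 mm wide and 12 mm thick, is centred here
- hood_lip (a point): middle of the lower front edge of the hood overhanging the panel, at (3, 0, 185) mm in the unit frame; the lip spans the unit's full width and heights 185 to 225 mm. A tool pointing straight down at the raised lever knob runs into it; a tool tilted about 40 degrees, its body leaning towards the unit's front, clears it
- test_button_top (a point): centre of the outer face of the test button: white round button, 20 mm diameter, standing 11 mm proud of the switch module, on the +y half of the module, 55 mm in y from the lever. It is pushed into the panel along the panel normal
- test_button (a joint): travel of the test button, 0 = out, 0.007 m = fully in; a spring pushes it out; about 1.5 N starts it and 5 N bottoms it. The lever goes over when it is about 4 mm in, so push it 5 mm or more
- lever_knob (a point): centre of the black ball knob (24 mm diameter) at the end of the lever's 10 mm round steel rod, 50 mm from the hinge axis; on the -y half of the module. With the lever up it is at (-13, -28, 136) mm in the unit frame, dropped at (-72, -28, 95) mm
- lever_hinge (a point): point on the lever's hinge axis, level with the middle of the rod, at (-22, -28, 87) mm in the unit frame; the axis runs along the unit's y
- trip_lever (a joint): lever angle: 0 = up on its upper stop (leaning 11 degrees past vertical, away from the unit's front), 1.6 rad = dropped on its lower stop (nearly level, pointing out of the front). It turns freely and its own weight takes it to whichever side of vertical (0.19 rad) it is on; lifting it by the knob takes under 2 N. It goes fully up only with the button out
- crate: grey plastic divided crate fixed to the bench, 161 x 239 mm outside, 55 mm tall, walls, floor and dividers 5 mm thick, dividers 48 mm tall; 2 cells along its x and 3 along its y, each 73 mm square, centred at x = -39, +39 and y = -78, 0, +78 mm; origin at the centre of the underside, z up. Three cells are taken and three are empty; which ones varies
- jar1: amber glass wide-neck jar with a white screw cap, 46 mm diameter, 120 mm tall, full width up to 90 mm, shoulder and 42 mm cap above; mass 0.14-0.28 kg; starts upright on the bench in front of the supply unit; origin at the centre of its underside
- jar2: amber glass wide-neck jar with a white screw cap, 46 mm diameter, 120 mm tall, full width up to 90 mm, shoulder and 42 mm cap above; mass 0.14-0.28 kg; starts upright on the bench in front of the supply unit; origin at the centre of its underside
- spare1: a jar like jar1 (46 mm diameter, 120 mm tall) that already stands in a crate cell; leave it there; origin at the centre of its underside
- spare2: a jar like jar1 (46 mm diameter, 120 mm tall) that already stands in a crate cell; leave it there; origin at the centre of its underside
- tin: low metal tin, 54 mm diameter, 45 mm tall, standing in a crate cell; leave it; origin at the centre of its underside
- beaker: small glass beaker, 64 mm across, 60 mm tall, standing in the same row as the jars in front of the unit; leave it; origin at the centre of its underside
- flask: glass conical flask, 72 mm across, 112 mm tall; leave it; origin at the centre of its underside
- wash_bottle: white plastic wash bottle, 60 mm diameter, 170 mm tall; leave it; origin at the centre of its underside
- dish: shallow white dish, 90 mm across, 22 mm tall; leave it; origin at the centre of its underside

How it is judged:
By the outcome, as a careful person would: the job done as asked, in the order asked, and still so for the second after the job is handed in, with the robot touching nothing.
It also fails if it takes over 72 s, if anything falls off the work surface, if the arm or the gripper's body presses on something with over 40 N, if the wrist force passes 120 N, or if a joint passes its speed limit or range.

## Working session

There is one attempt and no reset: what is moved stays moved. The work goes in short steps, Python scripts to look and compute and a tool call to move; the robot and the scene stay as the last step left them, time stands still between calls to the robot, and variables do not carry over. Pictures are saved under pics/ and viewed, at most 10 in all, crops included, and the job is handed in when it is done.

Besides the shell and the picture viewer there is one more tool, called after "Request:" as a command line: name --argument value ..., lists and objects as JSON in quotes. servo_tool: Moves the arm, as the interface text tells. Shift numbers are shares of 0.025 m and turn numbers shares of 8 degrees, none past 1 either way. Its arguments: {"type":"object","properties":{"commands":{"type":"array"},"newtons":{"type":"number"}},"required":["commands"]}

```bash
mkdir -p pics; cat > h.py <<'E'
import numpy as np, cv2
from rig import ctrl, eyes
def cam(im,st=None):
    if 'rvec' in im:
        R=cv2.Rodrigues(np.array(im['rvec'],float))[0]; t=np.array(im['tvec'],float).ravel()
        return R,t
    T=np.array(im['T_tool_cam']); W=np.eye(4); W[:3,:3]=st['eef_rot']; W[:3,3]=st['tool_pos']
    M=np.linalg.inv(W@T); return M[:3,:3],M[:3,3]
def ray(im,u,v,st=None):
    R,t=cam(im,st); d=np.array([(u-im['cx'])/im['fx'],(v-im['cy'])/im['fy']]); s=d.copy()
    for _ in range(20): s=d/(1+im['k1']*(s@s))
    return -R.T@t, R.T@np.array([s[0],s[1],1])
def onz(im,u,v,z,st=None):
    o,d=ray(im,u,v,st); return o+d*(z-o[2])/d[2]
def proj(im,P,st=None):
    R,t=cam(im,st); p=R@np.array(P)+t; s=p[:2]/p[2]; s=s*(1+im['k1']*(s@s))
    return s*[im['fx'],im['fy']]+[im['cx'],im['cy']]
def save(im,n): cv2.imwrite('pics/'+n+'.png',cv2.cvtColor(im['color'],cv2.COLOR_RGB2BGR))
def tri(rays):
    A=0;b=0
    for o,d in rays:
        d=d/np.linalg.norm(d);P=np.eye(3)-np.outer(d,d);A=A+P;b=b+P@o
    return np.linalg.solve(A,b)
E
python3 - <<'E'
from h import *
for n in('scene','top'):
    im=eyes.get_image(n);save(im,n);R,t=cam(im);print(n,-R.T@t,im['fx'],im['k1'],R.round(2).tolist())
s=ctrl.state();print(s['time'],np.round(s['eef_rot'],3).tolist(),s['opening'])
E
```

```text
scene [0.94215706 0.53866199 1.20382405] 441.5016003086647 0.01817145153009019 [[-0.86, 0.51, 0.0], [0.43, 0.73, -0.54], [-0.28, -0.46, -0.84]]
top [ 0.49695034 -0.05560766  1.46777876] 454.2900473388826 0.022990572259206504 [[-0.01, -1.0, 0.0], [-1.0, 0.01, -0.05], [0.05, -0.0, -1.0]]
0.1 [[-0.959, 0.285, -0.001], [0.285, 0.959, -0.001], [0.0, -0.002, -1.0]] 0.08844896182463098
```

View pics/scene.png

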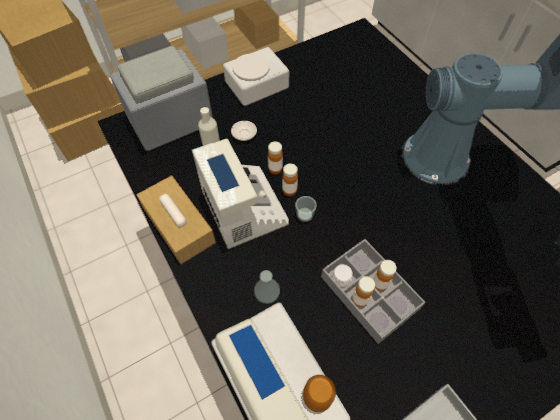

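View pics/top.png

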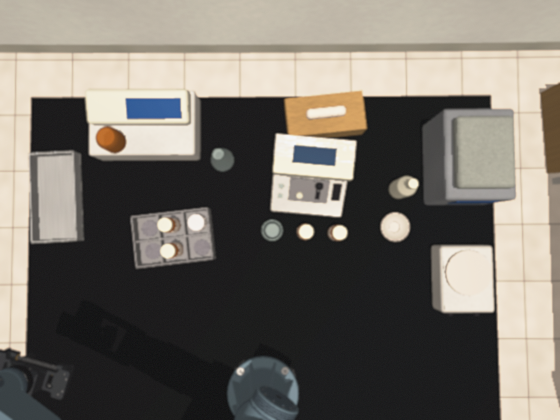

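Scene: jars at about (275,157) and (290,180), beaker (306,208), unit around (240,190), crate (373,290). Top: caps at (306,232) and (339,233), beaker (272,230), crate (173,237), with spares at (165,225) and (168,251) and the tin at (196,223). I'll zoom in for the unit and crate corners.

```bash
python3 - <<'E'
import cv2,numpy as np
from h import *
im=cv2.imread('pics/top.png');s=cv2.imread('pics/scene.png')
a=cv2.resize(im[125:275,125:365],None,fx=3.3,fy=3.3,interpolation=cv2.INTER_CUBIC)
cv2.imwrite('pics/topc.png',a)
b=cv2.resize(s[130:255,180:325],None,fx=4.7,fy=4.7,interpolation=cv2.INTER_CUBIC);cv2.imwrite('pics/scc.png',b)
t=eyes.get_image('top')
# caps: fit bright blobs
g=t['color'].astype(int);m=((g.min(2)>140)).astype(np.uint8)
for (u,v) in [(306,232),(339,233),(165,225),(168,251),(196,223)]:
    w=np.zeros_like(m);w[v-11:v+12,u-11:u+12]=m[v-11:v+12,u-11:u+12]
    n,l,st,c=cv2.connectedComponentsWithStats(w)
    k=1+st[1:,4].argmax();print((u,v),st[k],c[k],onz(t,*c[k],.12 if u!=196 else .045).round(4))
E
```

```text
(306, 232) [299 224  15  15 169] [305.73964497 231.23668639] [ 0.5069 -0.1321  0.12  ]
(339, 233) [333 226  14  14 166] [339.39759036 232.36746988] [ 0.5028 -0.2318  0.12  ]
(165, 225) [154 215  23  22 303] [163.20462046 226.11881188] [0.5254 0.2897 0.12  ]
(168, 251) [157 240  23  22 293] [165.62798635 250.78498294] [0.4525 0.2822 0.12  ]
(196, 223) [187 212  21  23 394] [196.57614213 222.85025381] [0.5364 0.2049 0.045 ]
```

View pics/topc.png

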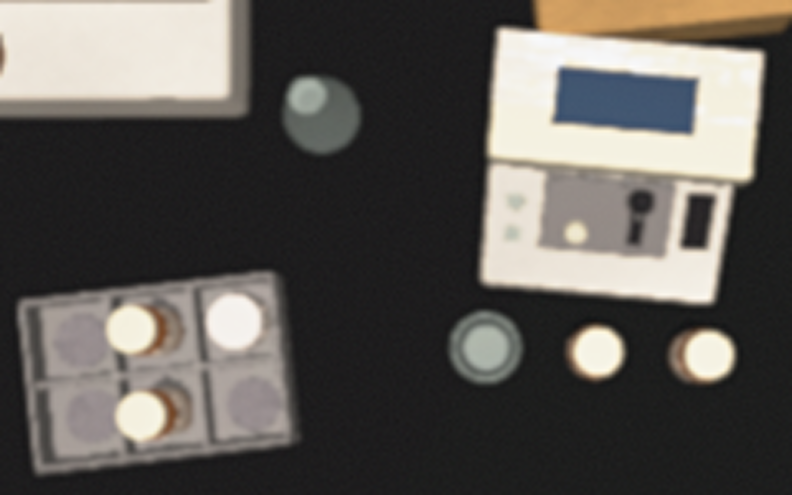

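View pics/scc.png

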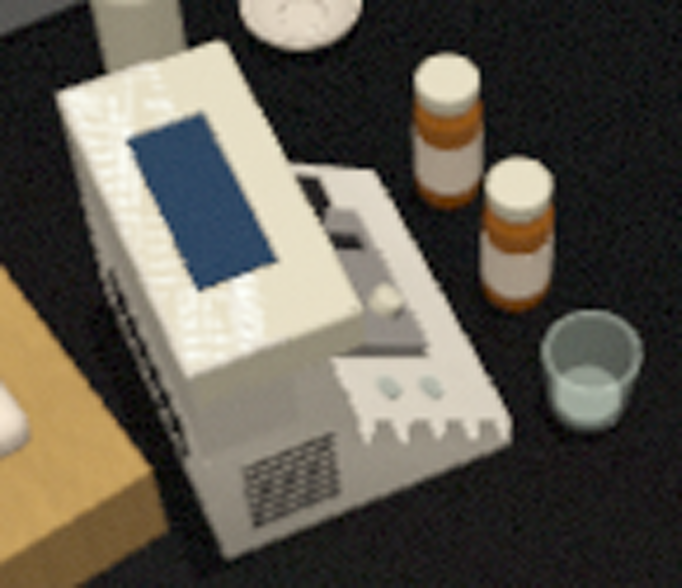

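The zoom shows the unit with hood corners at (497,28), (764,50), (750,180), (488,158) and front panel corners at (480,283), (715,302) in the crop. The button is at (575,232) and the lever is up at (640,202). Three cells are empty: both at +y, and the near one at -y.

```bash
cat >> h.py <<'E'
def fit2(L,W):
    L=np.array(L);W=np.array(W);a=L-L.mean(0);b=W-W.mean(0)
    th=np.arctan2((a[:,0]*b[:,1]-a[:,1]*b[:,0]).sum(),(a*b).sum())
    R=np.array([[np.cos(th),-np.sin(th)],[np.sin(th),np.cos(th)]]);t=W.mean(0)-R@L.mean(0)
    return th,R,t,np.linalg.norm(W-(L@R.T+t),axis=1)
E
python3 - <<'E'
from h import *
t=eyes.get_image('top');s=eyes.get_image('scene')
px=lambda u,v:((u+.5)/3.3-.5+125,(v+.5)/3.3-.5+125)
ps=lambda u,v:((u+.5)/4.7-.5+180,(v+.5)/4.7-.5+130)
U=[((497,28),(110,110,225)),((764,50),(110,-110,225)),((750,180),(3,-110,225)),((488,158),(3,110,225)),((480,283),(-90,110,35)),((715,302),(-90,-110,35))]
L=[np.array(l[:2])/1e3 for _,l in U];W=[onz(t,*px(*p),l[2]/1e3)[:2] for p,l in U]
th,R,o,e=fit2(L,W);print('unit',np.degrees(th),o,(e*1e3).round(1))
C=[((17,300),(80.5,119.5)),((278,271),(80.5,-119.5)),((300,442),(-80.5,-119.5)),((37,473),(-80.5,119.5))]
thc,Rc,oc,e=fit2([np.array(l)/1e3 for _,l in C],[onz(t,*px(*p),.055)[:2] for p,l in C]);print('crate',np.degrees(thc),oc,(e*1e3).round(1))
for n,c in dict(pp=(39,78),mp=(-39,78),mm=(-39,-78),s1=(39,0),s2=(-39,0),tin=(39,-78)).items(): print(n,(Rc@np.array(c)/1+oc*1e3).round(1))
# scene: unit check + jars
for p,l in [((57,95),(110,-110,225)),((222,40),(3,-110,225)),((362,313),(3,110,225)),((190,380),(110,110,225)),((512,420),(-90,110,35))]:
    w=onz(s,*ps(*p),l[2]/1e3)[:2]; print('scene unit', ((R.T@(w-o))*1e3).round(1),l)
for n,pt,p2 in [('near',(305.74,231.24),ps(519,178)),('far',(339.4,232.37),ps(447,75))]:
    print(n,tri([ray(t,*pt),ray(s,*p2)]).round(4),onz(s,*p2,.12).round(4))
print('beaker',onz(t,*px(486,347),.06).round(4))
B=tri([ray(t,*px(575,232)),ray(s,*ps(387,298))]);print('button',B, R.T@(B[:2]-o))
n=np.array([-.574,0,.819]);b=np.array([-.020,.027,.084])+n*.023
print(b,'knobtop',R.T@(onz(t,*px(640,202),.136)[:2]-o), 'btop', R.T@(onz(t,*px(575,232),b[2])[:2]-o))
E
```

```text
unit -5.223925134085889 [ 0.65555657 -0.14570018] [2.7 3.3 1.1 0.4 3.4 3.2]
crate 6.4218920855836155 [0.49236556 0.27711654] [5.  2.5 5.2 2.8]
pp [522.4 359. ]
mp [444.9 350.3]
mm [462.3 195.2]
s1 [531.1 281.5]
s2 [453.6 272.8]
tin [539.8 204. ]
scene unit [ 108.  -112.3] (110, -110, 225)
scene unit [   2.4 -110.1] (3, -110, 225)
scene unit [  5.2 109.1] (3, 110, 225)
scene unit [108.4 108.9] (110, 110, 225)
scene unit [-91.7 110.4] (-90, 110, 35)
near [ 0.5072 -0.1318  0.131 ] [ 0.5032 -0.1389  0.12  ]
far [ 0.5031 -0.231   0.128 ] [ 0.5001 -0.2369  0.12  ]
beaker [ 0.5126 -0.0309  0.06  ]
button [ 0.61666343 -0.11366099  0.09903043] [-0.04164871  0.02836496]
[-0.033202  0.027     0.102837] knobtop [-0.01327598 -0.02603394] btop [-0.04184591  0.02841075]
```

```bash
cat >> h.py <<'E'
from scipy.spatial.transform import Rotation as Ro
def down(yaw):  # tool y at yaw (deg) in world, z down
    a=np.radians(yaw);y=np.array([np.cos(a),np.sin(a),0]);z=np.array([0,0,-1.]);return np.stack([np.cross(y,z),y,z],1)
def plan(p,R,pt,Rt,g,n=None,dec=2):
    p=np.array(p,float);R=np.array(R,float);pt=np.array(pt)
    rv=Ro.from_matrix(R.T@Rt).as_rotvec(degrees=True)
    if n is None:n=max(1,int(np.ceil(max(np.linalg.norm(pt-p)/.0245,np.linalg.norm(rv)/7.9))))
    out=[]
    for k in range(n):
        s=R.T@((pt-p)/(n-k))/.025; w=Ro.from_matrix(R.T@Rt).as_rotvec(degrees=True)/(n-k)/8
        row=np.r_[s,w].round(dec)+0; row=np.clip(row,-1,1); out.append(row.tolist()+[g]); p=p+R@row[:3]*.025; R=R@Ro.from_rotvec(row[3:]*8,degrees=True).as_matrix()
    for i in range(0,n,5): print([out[i:i+5]])
    return p,R
E
python3 - <<'E'
from h import *
s=ctrl.state();plan(s['tool_pos'],s['eef_rot'],[.505,-.18,.26],down(-5.2),1)
w=eyes.get_image('wrist');print(np.round(w['T_tool_cam'],3).tolist(),w['fx'])
E
```

```text
[[[-0.65, -0.73, 0.0, 0.0, 0.0, 0.3, 1], [-0.68, -0.7, 0.0, 0.0, 0.0, 0.3, 1], [-0.71, -0.67, 0.0, 0.0, 0.0, 0.3, 1], [-0.74, -0.64, 0.0, 0.0, 0.0, 0.3, 1], [-0.76, -0.61, 0.0, 0.0, 0.0, 0.3, 1]]]
[[[-0.79, -0.58, 0.0, 0.0, 0.0, 0.3, 1], [-0.81, -0.55, 0.0, 0.0, 0.0, 0.3, 1], [-0.83, -0.51, 0.0, 0.0, 0.0, 0.3, 1], [-0.85, -0.48, 0.0, 0.0, 0.0, 0.3, 1], [-0.87, -0.44, 0.0, 0.0, 0.0, 0.3, 1]]]
[[[-0.89, -0.41, 0.0, 0.0, 0.0, 0.3, 1], [-0.91, -0.37, 0.0, 0.0, 0.0, 0.3, 1], [-0.92, -0.33, 0.0, 0.0, 0.0, 0.3, 1], [-0.93, -0.29, -0.01, 0.0, 0.0, 0.3, 1], [-0.95, -0.25, 0.0, 0.0, 0.0, 0.3, 1]]]
[[[-0.96, -0.21, -0.01, 0.0, 0.0, 0.3, 1], [-0.96, -0.17, 0.0, 0.0, 0.0, 0.3, 1], [-0.97, -0.13, -0.01, 0.0, 0.0, 0.3, 1], [-0.97, -0.09, 0.0, 0.0, 0.0, 0.3, 1], [-0.98, -0.05, -0.01, 0.0, 0.0, 0.3, 1]]]
[[[-0.98, -0.01, 0.0, 0.0, 0.0, 0.29, 1], [-0.98, 0.03, -0.01, 0.0, 0.0, 0.3, 1], [-0.97, 0.07, 0.0, 0.0, 0.0, 0.29, 1], [-0.97, 0.11, -0.01, 0.0, 0.0, 0.3, 1], [-0.97, 0.15, 0.0, 0.0, 0.0, 0.29, 1]]]
[[[-0.96, 0.19, -0.01, 0.0, 0.0, 0.3, 1], [-0.95, 0.23, 0.0, 0.0, 0.0, 0.29, 1], [-0.94, 0.27, -0.01, 0.0, 0.0, 0.3, 1], [-0.93, 0.31, 0.0, 0.0, 0.0, 0.29, 1], [-0.91, 0.35, -0.01, 0.0, 0.0, 0.3, 1]]]
[[[-0.9, 0.39, 0.0, 0.0, 0.0, 0.29, 1], [-0.88, 0.43, -0.01, 0.0, 0.0, 0.3, 1], [-0.86, 0.46, 0.0, 0.0, 0.01, 0.29, 1]]]
[[0.001, -0.95, -0.312, 0.081], [1.0, 0.001, -0.001, -0.0], [0.002, -0.312, 0.95, -0.128], [0.0, 0.0, 0.0, 1.0]] 329.12230337203766
```

Request:
servo_tool --commands '[[[-0.65, -0.73, 0, 0, 0, 0.3, 1], [-0.68, -0.7, 0, 0, 0, 0.3, 1], [-0.71, -0.67, 0, 0, 0, 0.3, 1], [-0.74, -0.64, 0, 0, 0, 0.3, 1], [-0.76, -0.61, 0, 0, 0, 0.3, 1]]]'

```text
time: 0.92
tool_pos: [0.216, 0.4401, 0.2574]
eef_rot: [[-0.878, 0.479, 0.0], [0.479, 0.878, 0.0], [-0.0, 0.0, -1.0]]
ft_force: [-0.8, -0.3, -0.7]
opening: 0.0878
grasp_force: 0.0
```

Request:
servo_tool --commands '[[[-0.79, -0.58, 0, 0, 0, 0.3, 1], [-0.81, -0.55, 0, 0, 0, 0.3, 1], [-0.83, -0.51, 0, 0, 0, 0.3, 1], [-0.85, -0.48, 0, 0, 0, 0.3, 1], [-0.87, -0.44, 0, 0, 0, 0.3, 1]]]'

```text
time: 1.55
tool_pos: [0.2676, 0.3294, 0.2575]
eef_rot: [[-0.759, 0.651, 0.0], [0.651, 0.759, 0.0], [-0.0, 0.0, -1.0]]
ft_force: [-0.6, 0.3, 0.6]
opening: 0.0884
grasp_force: 0.0
```

Request:
servo_tool --commands '[[[-0.89, -0.41, 0, 0, 0, 0.3, 1], [-0.91, -0.37, 0, 0, 0, 0.3, 1], [-0.92, -0.33, 0, 0, 0, 0.3, 1], [-0.93, -0.29, -0.01, 0, 0, 0.3, 1], [-0.95, -0.25, 0, 0, 0, 0.3, 1]]]'

```text
time: 2.17
tool_pos: [0.3192, 0.2184, 0.2578]
eef_rot: [[-0.607, 0.795, 0.0], [0.795, 0.607, 0.0], [-0.0, 0.0, -1.0]]
ft_force: [-0.2, 0.5, 0.7]
opening: 0.0881
grasp_force: 0.0
```

Request:
servo_tool --commands '[[[-0.96, -0.21, -0.01, 0, 0, 0.3, 1], [-0.96, -0.17, 0, 0, 0, 0.3, 1], [-0.97, -0.13, -0.01, 0, 0, 0.3, 1], [-0.97, -0.09, 0, 0, 0, 0.3, 1], [-0.98, -0.05, -0.01, 0, 0, 0.3, 1]]]'

```text
time: 2.8
tool_pos: [0.3709, 0.1075, 0.2585]
eef_rot: [[-0.428, 0.904, 0.0], [0.904, 0.428, 0.0], [-0.0, 0.0, -1.0]]
ft_force: [0.5, 0.3, 0.3]
opening: 0.0885
grasp_force: 0.0
```

Request:
servo_tool --commands '[[[-0.98, -0.01, 0, 0, 0, 0.29, 1], [-0.98, 0.03, -0.01, 0, 0, 0.3, 1], [-0.97, 0.07, 0, 0, 0, 0.29, 1], [-0.97, 0.11, -0.01, 0, 0, 0.3, 1], [-0.97, 0.15, 0, 0, 0, 0.29, 1]]]'

```text
time: 3.42
tool_pos: [0.4223, -0.0034, 0.259]
eef_rot: [[-0.235, 0.972, 0.0], [0.972, 0.235, -0.0], [-0.0, 0.0, -1.0]]
ft_force: [0.2, -0.3, -0.0]
opening: 0.088
grasp_force: 0.0
```

Request:
servo_tool --commands '[[[-0.96, 0.19, -0.01, 0, 0, 0.3, 1], [-0.95, 0.23, 0, 0, 0, 0.29, 1], [-0.94, 0.27, -0.01, 0, 0, 0.3, 1], [-0.93, 0.31, 0, 0, 0, 0.29, 1], [-0.91, 0.35, -0.01, 0, 0, 0.3, 1]]]'

```text
time: 4.05
tool_pos: [0.4743, -0.1146, 0.2597]
eef_rot: [[-0.03, 1.0, 0.0], [1.0, 0.03, -0.0], [-0.0, 0.0, -1.0]]
ft_force: [0.4, -0.5, -0.4]
opening: 0.0881
grasp_force: 0.0
```

Request:
servo_tool --commands '[[[-0.9, 0.39, 0, 0, 0, 0.29, 1], [-0.88, 0.43, -0.01, 0, 0, 0.3, 1], [-0.86, 0.46, 0, 0, 0, 0.29, 1], [0, 0, 0, 0, 0, 0, 1]]]'

```text
time: 4.55
tool_pos: [0.5057, -0.1814, 0.2596]
eef_rot: [[0.093, 0.996, -0.0], [0.996, -0.093, 0.0], [0.0, -0.0, -1.0]]
ft_force: [0.3, 0.2, -0.2]
opening: 0.0883
grasp_force: 0.0
```

```bash
python3 - <<'E'
from h import *
s=ctrl.state();w=eyes.get_image('wrist');save(w,'w1');print(s['time'],s['tool_pos'],np.round(s['eef_rot'],3).tolist(),s['joint_pos'])
for P in [(.507,-.132,.12),(.503,-.2315,.12)]: print(proj(w,P,s))
g=w['color'].astype(int);m=(g.min(2)>150).astype(np.uint8)
n,l,st,c=cv2.connectedComponentsWithStats(m)
for k in range(1,n):
    if st[k,4]>300: print(st[k],c[k].round(1),onz(w,*c[k],.12,s).round(4))
E
```

```text
4.55 [ 0.50565609 -0.18142737  0.25961622] [[0.093, 0.996, -0.0], [0.996, -0.093, 0.0], [0.0, -0.0, -1.0]] [-3.24009700e+01  5.42540565e+00  9.73609169e+01 -6.26828982e-03
  7.72331565e+01 -2.70758823e+01]
[278.65845751 141.65622231]
[284.89616326 254.09834802]
[  333     0   160   116 11244] [406.7  44.3] [ 0.6077 -0.0701  0.12  ]
[ 240   10   64   49 1605] [274.1  34.2] [ 0.5112 -0.0545  0.12  ]
[391  97  27  25 508] [403.7 108.7] [ 0.6064 -0.1157  0.12  ]
[ 252  120   51   45 1538] [275.5 140. ] [ 0.5046 -0.1304  0.12  ]
[ 329  205  171   68 2934] [402.9 231.9] [ 0.608  -0.2197  0.12  ]
[542 226  18  62 633] [553.  264.3] [ 0.7456 -0.2645  0.12  ]
[ 261  238   47   41 1326] [282.7 258.9] [ 0.5006 -0.2361  0.12  ]
[283 362  53  14 507] [309.  367.6] [ 0.5159 -0.3611  0.12  ]
[401 386  37  15 428] [420.2 394. ] [ 0.6306 -0.4072  0.12  ]
```

View pics/w1.png

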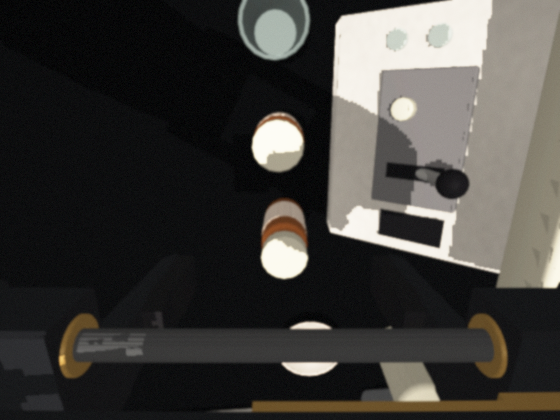

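The cap tops are at about (278,144) and (285,256), agreeing with the first measurement to within 2 px. The unit module, button (403,109) and raised knob (453,184) are visible. I'll grasp the jar nearest the beaker with fingers closing along x.

Request:
servo_tool --commands '[[[0.97, -0.06, 0, 0, 0, 0, 1], [0.97, -0.06, 0, 0, 0, 0, 1], [0, 0, 0.88, 0, 0, 0, 1], [0, 0, 0.88, 0, 0, 0, 1], [0, 0, 0.88, 0, 0, 0, 1]]]'

```text
time: 5.22
tool_pos: [0.5063, -0.1301, 0.1934]
eef_rot: [[0.089, 0.996, 0.0], [0.996, -0.089, 0.0], [0.0, 0.0, -1.0]]
ft_force: [0.4, 0.1, -0.4]
opening: 0.0883
grasp_force: 0.0
```

Request:
servo_tool --commands '[[[0, 0, 0.88, 0, 0, 0, 1], [0, 0, 0.88, 0, 0, 0, 1], [0, 0, 0.88, 0, 0, 0, 1], [0, 0, 0.88, 0, 0, 0, 1], [0, 0, 0.88, 0, 0, 0, 1]]]'

```text
time: 5.85
tool_pos: [0.5063, -0.1303, 0.0834]
eef_rot: [[0.089, 0.996, -0.0], [0.996, -0.089, 0.0], [0.0, -0.0, -1.0]]
ft_force: [0.9, 0.6, -0.2]
opening: 0.0886
grasp_force: 0.0
```

Request:
servo_tool --commands '[[[0, 0, 0, 0, 0, 0, -1], [0, 0, 0, 0, 0, 0, -1], [0, 0, 0, 0, 0, 0, -1], [0, 0, 0, 0, 0, 0, -1], [0, 0, 0, 0, 0, 0, -1]]]' --newtons 20

```text
time: 6.48
tool_pos: [0.5069, -0.1314, 0.0845]
eef_rot: [[0.09, 0.996, 0.001], [0.996, -0.09, -0.0], [-0.0, 0.001, -1.0]]
ft_force: [-1.5, 0.9, 4.0]
opening: 0.0453
grasp_force: 20.0
```

```bash
python3 - <<'E'
from h import *
s=ctrl.state();p,R=plan([.5063,-.1303,.084],s['eef_rot'],[.5063,-.1303,.25],s['eef_rot'],-1)
plan(p,R,[.465,.12,.25],down(6.4),-1)
E
```

```text
[[[0.0, 0.0, -0.95, 0.0, 0.0, 0.0, -1], [0.0, 0.0, -0.95, 0.0, 0.0, 0.0, -1], [0.0, 0.0, -0.95, 0.0, 0.0, 0.0, -1], [0.0, 0.0, -0.95, 0.0, 0.0, 0.0, -1], [0.0, 0.0, -0.95, 0.0, 0.0, 0.0, -1]]]
[[[0.0, 0.0, -0.94, 0.0, 0.0, 0.0, -1], [0.0, 0.0, -0.95, 0.0, 0.0, 0.0, -1]]]
[[[0.89, -0.23, 0.0, 0.0, 0.0, -0.13, -1], [0.9, -0.22, 0.0, 0.0, 0.0, -0.13, -1], [0.9, -0.2, 0.0, 0.0, 0.0, -0.13, -1], [0.9, -0.18, 0.0, 0.0, 0.0, -0.13, -1], [0.91, -0.17, 0.0, 0.0, 0.0, -0.13, -1]]]
[[[0.91, -0.15, 0.0, 0.0, 0.0, -0.13, -1], [0.91, -0.13, 0.0, 0.0, 0.0, -0.13, -1], [0.92, -0.12, 0.0, 0.0, 0.0, -0.13, -1], [0.92, -0.1, 0.0, 0.0, 0.0, -0.14, -1], [0.92, -0.08, 0.0, 0.0, 0.0, -0.13, -1]]]
[[[0.91, -0.06, -0.01, 0.0, 0.0, -0.14, -1]]]
```

Request:
servo_tool --commands '[[[0, 0, -0.5, 0, 0, 0, -1], [0, 0, -0.95, 0, 0, 0, -1], [0, 0, -0.95, 0, 0, 0, -1], [0, 0, -0.95, 0, 0, 0, -1], [0, 0, -0.95, 0, 0, 0, -1]]]'

```text
time: 7.1
tool_pos: [0.5064, -0.131, 0.1927]
eef_rot: [[0.09, 0.996, 0.0], [0.996, -0.09, 0.0], [0.0, 0.0, -1.0]]
ft_force: [-0.6, -0.9, -2.4]
opening: 0.0452
grasp_force: 20.0
```

Request:
servo_tool --commands '[[[0, 0, -0.95, 0, 0, 0, -1], [0, 0, -0.95, 0, 0, 0, -1], [0, 0, -0.5, 0, 0, 0, -1]]]'

```text
time: 7.48
tool_pos: [0.5069, -0.1313, 0.2532]
eef_rot: [[0.09, 0.996, 0.002], [0.996, -0.09, -0.001], [-0.001, 0.002, -1.0]]
ft_force: [0.1, 0.7, -1.6]
opening: 0.0449
grasp_force: 20.0
```

Request:
servo_tool --commands '[[[0.89, -0.23, 0, 0, 0, -0.13, -1], [0.9, -0.22, 0, 0, 0, -0.13, -1], [0.9, -0.2, 0, 0, 0, -0.13, -1], [0.9, -0.18, 0, 0, 0, -0.13, -1], [0.91, -0.17, 0, 0, 0, -0.13, -1]]]'

```text
time: 8.1
tool_pos: [0.4863, -0.0153, 0.2501]
eef_rot: [[-0.002, 1.0, -0.002], [1.0, 0.002, 0.001], [0.001, -0.002, -1.0]]
ft_force: [0.2, 0.5, -1.8]
opening: 0.0454
grasp_force: 20.0
```

Request:
servo_tool --commands '[[[0.91, -0.15, 0, 0, 0, -0.13, -1], [0.91, -0.13, 0, 0, 0, -0.13, -1], [0.92, -0.12, 0, 0, 0, -0.13, -1], [0.92, -0.1, 0, 0, 0, -0.14, -1], [0.92, -0.08, 0, 0, 0, -0.13, -1]]]'

```text
time: 8.72
tool_pos: [0.4673, 0.0983, 0.2502]
eef_rot: [[-0.094, 0.996, -0.003], [0.996, 0.094, 0.0], [0.001, -0.002, -1.0]]
ft_force: [0.4, -0.3, -1.6]
opening: 0.0454
grasp_force: 20.0
```

Request:
servo_tool --commands '[[[0.9, -0.06, 0, 0, 0, -0.14, -1], [0, 0, 0, 0, 0, 0, -1]]]'

```text
time: 8.98
tool_pos: [0.4638, 0.1206, 0.2503]
eef_rot: [[-0.115, 0.993, -0.002], [0.993, 0.115, 0.0], [0.001, -0.002, -1.0]]
ft_force: [-0.3, -0.9, -1.5]
opening: 0.0456
grasp_force: 20.0
```

```bash
python3 - <<'E'
from h import *
s=ctrl.state();w=eyes.get_image('wrist');print(s['tool_pos'],s['joint_pos'].round(0) if hasattr(s['joint_pos'],'round') else s['joint_pos'])
th=np.radians(6.42);Rc=np.array([[np.cos(th),-np.sin(th)],[np.sin(th),np.cos(th)]]);oc=np.array([.49237,.27712])
v=w['color'].copy()
for x in(-.0805,.0805):
  for y in(-.1195,.1195):
    q=proj(w,[*(Rc@[x,y]+oc),.055],s);print(q.round(1));cv2.circle(v,tuple(int(a) for a in q),3,(255,0,0),1)
for c in((-.039,-.078),(-.039,.078),(.039,.078)):
    q=proj(w,[*(Rc@c+oc),.005],s);cv2.drawMarker(v,tuple(int(a) for a in q),(0,255,0))
w['color']=v;save(w,'w2')
E
```

```text
[0.46376113 0.12064509 0.25025873] [  0.  -2. 106.   0.  76.  -6.]
[248.1 152. ]
[ 239.5 -162.2]
[412.6 152.8]
[ 450.6 -160.7]
```

View pics/w2.png

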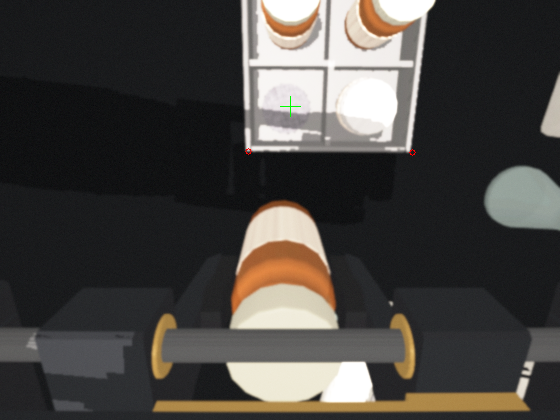

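The projected crate corners and the empty cell's centre (290,106) fall exactly on the picture. The jar hangs upright in the grip. Placing it in the near -y cell.

Request:
servo_tool --commands '[[[0.99, 0.1, 0, 0, 0, 0, -1], [0.99, 0.1, 0, 0, 0, 0, -1], [0.99, 0.1, 0, 0, 0, 0, -1], [0, 0, 0.6, 0, 0, 0, -1], [0, 0, 0.95, 0, 0, 0, -1]]]'

```text
time: 9.65
tool_pos: [0.4647, 0.1926, 0.2117]
eef_rot: [[-0.112, 0.994, 0.001], [0.994, 0.112, -0.001], [-0.001, 0.0, -1.0]]
ft_force: [0.2, -0.2, -2.5]
opening: 0.0455
grasp_force: 20.0
```

Request:
servo_tool --commands '[[[0, 0, 0.95, 0, 0, 0, -1], [0, 0, 0.95, 0, 0, 0, -1], [0, 0, 0.95, 0, 0, 0, -1], [0, 0, 0.95, 0, 0, 0, -1], [0, 0, 0.9, 0, 0, 0, -1]]]'

```text
time: 10.28
tool_pos: [0.4637, 0.1919, 0.0932]
eef_rot: [[-0.111, 0.994, -0.002], [0.994, 0.111, -0.001], [-0.001, -0.002, -1.0]]
ft_force: [-0.2, -0.0, -1.6]
opening: 0.0453
grasp_force: 20.0
```

Request:
servo_tool --commands '[[[0, 0, 0.1, 0, 0, 0, -1], [0, 0, 0, 0, 0, 0, -1]]]'

```text
time: 10.52
tool_pos: [0.4646, 0.1927, 0.0926]
eef_rot: [[-0.111, 0.994, -0.001], [0.994, 0.111, -0.0], [-0.0, -0.001, -1.0]]
ft_force: [0.9, 0.3, -1.5]
opening: 0.0457
grasp_force: 20.0
```

Request:
servo_tool --commands '[[[0, 0, 0.1, 0, 0, 0, -1], [0, 0, 0, 0, 0, 0, -1]]]'

```text
time: 10.78
tool_pos: [0.465, 0.1934, 0.0907]
eef_rot: [[-0.112, 0.994, 0.001], [0.994, 0.112, 0.0], [-0.0, 0.001, -1.0]]
ft_force: [-0.3, 0.1, -1.6]
opening: 0.0455
grasp_force: 20.0
```

Request:
servo_tool --commands '[[[0, 0, 0.08, 0, 0, 0, -1], [0, 0, 0, 0, 0, 0, -1]]]'

```text
time: 11.02
tool_pos: [0.4652, 0.1936, 0.0895]
eef_rot: [[-0.112, 0.994, 0.001], [0.994, 0.112, 0.0], [-0.0, 0.001, -1.0]]
ft_force: [-2.9, -0.7, 7.6]
opening: 0.0455
grasp_force: 20.0
```

Request:
servo_tool --commands '[[[0, 0, 0, 0, 0, 0, 1], [0, 0, 0, 0, 0, 0, 1], [0, 0, 0, 0, 0, 0, 1], [0, 0, -0.3, 0, 0, 0, 1], [0, 0, -0.9, 0, 0, 0, 1]]]'

```text
time: 11.65
tool_pos: [0.4637, 0.1932, 0.1178]
eef_rot: [[-0.112, 0.994, -0.003], [0.994, 0.112, -0.0], [-0.0, -0.003, -1.0]]
ft_force: [0.3, 0.2, -0.3]
opening: 0.088
grasp_force: 0.0
```

Request:
servo_tool --commands '[[[0, 0, -0.95, 0, 0, 0, 1], [0, 0, -0.95, 0, 0, 0, 1], [0, 0, -0.95, 0, 0, 0, 1], [0, 0, -0.95, 0, 0, 0, 1], [0, 0, -0.95, 0, 0, 0, 1]]]'

```text
time: 12.28
tool_pos: [0.4645, 0.1934, 0.2382]
eef_rot: [[-0.112, 0.994, 0.0], [0.994, 0.112, 0.0], [0.0, 0.0, -1.0]]
ft_force: [0.6, 0.1, 0.1]
opening: 0.088
grasp_force: 0.0
```

```bash
python3 - <<'E'
from h import *
s=ctrl.state();p,R=plan(s['tool_pos'],s['eef_rot'],[.503,-.232,.24],down(-5.2),1)
im=eyes.get_image('top');v=im['color'][200:280,120:370]
cv2.imwrite('pics/t2.png',cv2.cvtColor(cv2.resize(v,None,fx=3,fy=3,interpolation=cv2.INTER_CUBIC),cv2.COLOR_RGB2BGR))
E
```

```text
[[[-0.95, -0.02, 0.0, 0.0, 0.0, 0.08, 1], [-0.95, -0.01, 0.0, 0.0, 0.0, 0.08, 1], [-0.95, 0.0, 0.0, 0.0, 0.0, 0.08, 1], [-0.95, 0.01, 0.0, 0.0, 0.0, 0.08, 1], [-0.95, 0.02, -0.01, 0.0, 0.0, 0.08, 1]]]
[[[-0.95, 0.03, 0.0, 0.0, 0.0, 0.08, 1], [-0.95, 0.04, -0.01, 0.0, 0.0, 0.08, 1], [-0.95, 0.05, 0.0, 0.0, 0.0, 0.08, 1], [-0.95, 0.07, -0.01, 0.0, 0.0, 0.08, 1], [-0.94, 0.08, 0.0, 0.0, 0.0, 0.08, 1]]]
[[[-0.94, 0.09, -0.01, 0.0, 0.0, 0.08, 1], [-0.94, 0.1, 0.0, 0.0, 0.0, 0.08, 1], [-0.94, 0.1, -0.01, 0.0, 0.0, 0.08, 1], [-0.94, 0.12, 0.0, 0.0, 0.0, 0.08, 1], [-0.94, 0.13, -0.01, 0.0, 0.0, 0.08, 1]]]
[[[-0.94, 0.14, 0.0, 0.0, 0.0, 0.08, 1], [-0.94, 0.14, -0.01, 0.0, 0.0, 0.09, 1], [-0.94, 0.16, 0.0, 0.0, 0.0, 0.08, 1]]]
```

Request:
servo_tool --commands '[[[-0.95, -0.02, 0, 0, 0, 0.08, 1], [-0.95, -0.01, 0, 0, 0, 0.08, 1], [-0.95, 0, 0, 0, 0, 0.08, 1], [-0.95, 0.01, 0, 0, 0, 0.08, 1], [-0.95, 0.02, 0, 0, 0, 0.08, 1]]]'

```text
time: 12.95
tool_pos: [0.4751, 0.0744, 0.2367]
eef_rot: [[-0.056, 0.998, 0.0], [0.998, 0.056, 0.0], [0.0, 0.0, -1.0]]
ft_force: [-0.1, -0.4, -0.3]
opening: 0.0882
grasp_force: 0.0
```

Request:
servo_tool --commands '[[[-0.95, 0.03, 0, 0, 0, 0.08, 1], [-0.95, 0.04, 0, 0, 0, 0.08, 1], [-0.95, 0.05, 0, 0, 0, 0.08, 1], [-0.95, 0.07, 0, 0, 0, 0.08, 1], [-0.94, 0.08, 0, 0, 0, 0.08, 1]]]'

```text
time: 13.58
tool_pos: [0.4859, -0.0439, 0.2367]
eef_rot: [[0.0, 1.0, -0.0], [1.0, -0.0, 0.0], [0.0, -0.0, -1.0]]
ft_force: [1.0, 0.6, 0.2]
opening: 0.0879
grasp_force: 0.0
```

Request:
servo_tool --commands '[[[-0.94, 0.09, 0, 0, 0, 0.08, 1], [-0.94, 0.1, 0, 0, 0, 0.08, 1], [-0.94, 0.1, 0, 0, 0, 0.08, 1], [-0.94, 0.12, 0, 0, 0, 0.08, 1], [-0.94, 0.13, 0, 0, 0, 0.08, 1]]]'

```text
time: 14.2
tool_pos: [0.4968, -0.1616, 0.2367]
eef_rot: [[0.056, 0.998, -0.0], [0.998, -0.056, 0.0], [0.0, -0.0, -1.0]]
ft_force: [0.2, 0.4, -0.4]
opening: 0.0885
grasp_force: 0.0
```

Request:
servo_tool --commands '[[[-0.94, 0.14, 0, 0, 0, 0.08, 1], [-0.94, 0.14, 0, 0, 0, 0.09, 1], [-0.94, 0.16, 0, 0, 0, 0.08, 1], [0, 0, 0, 0, 0, 0, 1]]]'

```text
time: 14.7
tool_pos: [0.5031, -0.2339, 0.2368]
eef_rot: [[0.093, 0.996, -0.0], [0.996, -0.093, -0.0], [-0.0, -0.0, -1.0]]
ft_force: [-0.1, 0.1, 0.7]
opening: 0.0881
grasp_force: 0.0
```

View pics/t2.png

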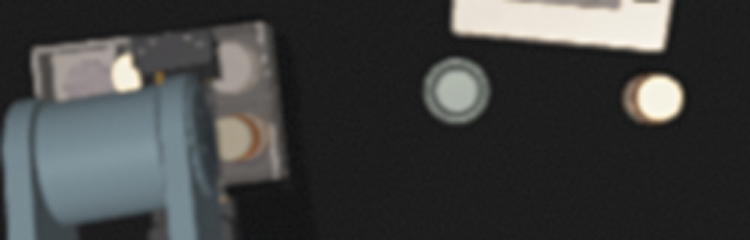

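The crop shows the first jar standing in its cell (cap at (240,137)). Jar B (655,98) and the beaker (456,91) are untouched. Grasping jar B.

Request:
servo_tool --commands '[[[0.06, 0, 0.8, 0, 0, 0, 1], [0, 0, 0.9, 0, 0, 0, 1], [0, 0, 0.9, 0, 0, 0, 1], [0, 0, 0.9, 0, 0, 0, 1], [0, 0, 0.9, 0, 0, 0, 1]]]'

```text
time: 15.32
tool_pos: [0.5033, -0.2299, 0.1262]
eef_rot: [[0.09, 0.996, -0.0], [0.996, -0.09, 0.0], [0.0, -0.0, -1.0]]
ft_force: [0.9, 1.2, 0.9]
opening: 0.0883
grasp_force: 0.0
```

Request:
servo_tool --commands '[[[0, 0, 0.9, 0, 0, 0, 1], [0, 0, 0.8, 0, 0, 0, 1], [0, 0, 0, 0, 0, 0, 1], [0, 0, 0, 0, 0, 0, -1], [0, 0, 0, 0, 0, 0, -1]]]' --newtons 20

```text
time: 15.95
tool_pos: [0.5039, -0.2308, 0.0856]
eef_rot: [[0.09, 0.996, 0.002], [0.996, -0.09, -0.001], [-0.001, 0.002, -1.0]]
ft_force: [-0.3, -0.1, 0.1]
opening: 0.0705
grasp_force: 0.0
```

Request:
servo_tool --commands '[[[0, 0, 0, 0, 0, 0, -1], [0, 0, 0, 0, 0, 0, -1], [0, 0, 0, 0, 0, 0, -1]]]'

```text
time: 16.32
tool_pos: [0.5032, -0.2306, 0.0847]
eef_rot: [[0.09, 0.996, -0.0], [0.996, -0.09, -0.0], [-0.0, -0.0, -1.0]]
ft_force: [-0.9, 0.6, 2.5]
opening: 0.0454
grasp_force: 20.0
```

```bash
python3 - <<'E'
from h import *
s=ctrl.state();print(s['tool_pos'],s['opening'],s['grasp_force'])
p=np.array(s['tool_pos']);R=s['eef_rot'];p,R=plan(p,R,[p[0],p[1],.262],R,-1)
plan(p,R,[.445,.350,.262],down(6.4),-1)
E
```

```text
[ 0.50321144 -0.23058674  0.08468385] 0.04536956886241888 19.981058331322856
[[[0.0, 0.0, -0.89, 0.0, 0.0, 0.0, -1], [0.0, 0.0, -0.89, 0.0, 0.0, 0.0, -1], [0.0, 0.0, -0.89, 0.0, 0.0, 0.0, -1], [0.0, 0.0, -0.88, 0.0, 0.0, 0.0, -1], [0.0, 0.0, -0.89, 0.0, 0.0, 0.0, -1]]]
[[[0.0, 0.0, -0.88, 0.0, 0.0, 0.0, -1], [0.0, 0.0, -0.89, 0.0, 0.0, 0.0, -1], [0.0, 0.0, -0.88, 0.0, 0.0, 0.0, -1]]]
[[[0.95, -0.18, 0.0, 0.0, 0.0, -0.06, -1], [0.96, -0.18, 0.0, 0.0, 0.0, -0.06, -1], [0.96, -0.17, 0.0, 0.0, 0.0, -0.06, -1], [0.96, -0.16, 0.0, 0.0, 0.0, -0.06, -1], [0.96, -0.15, 0.0, 0.0, 0.0, -0.06, -1]]]
[[[0.96, -0.14, 0.0, 0.0, 0.0, -0.06, -1], [0.96, -0.14, 0.0, 0.0, 0.0, -0.06, -1], [0.96, -0.13, 0.0, 0.0, 0.0, -0.06, -1], [0.97, -0.12, 0.0, 0.0, 0.0, -0.06, -1], [0.97, -0.11, 0.0, 0.0, 0.0, -0.06, -1]]]
[[[0.97, -0.1, 0.0, 0.0, 0.0, -0.06, -1], [0.97, -0.1, 0.0, 0.0, 0.0, -0.06, -1], [0.97, -0.09, 0.0, 0.0, 0.0, -0.06, -1], [0.97, -0.08, 0.0, 0.0, 0.0, -0.06, -1], [0.97, -0.07, 0.0, 0.0, 0.0, -0.06, -1]]]
[[[0.97, -0.06, 0.0, 0.0, 0.0, -0.06, -1], [0.97, -0.05, 0.0, 0.0, 0.0, -0.06, -1], [0.97, -0.05, 0.0, 0.0, 0.0, -0.06, -1], [0.97, -0.04, 0.0, 0.0, 0.0, -0.06, -1], [0.97, -0.03, 0.0, 0.0, 0.0, -0.06, -1]]]
[[[0.97, -0.02, 0.0, 0.0, 0.0, -0.06, -1], [0.97, -0.02, 0.0, 0.0, 0.0, -0.06, -1], [0.97, 0.0, 0.0, 0.0, 0.0, -0.06, -1], [0.98, 0.0, -0.01, 0.0, 0.0, -0.07, -1]]]
```

Request:
servo_tool --commands '[[[0, 0, -0.5, 0, 0, 0, -1], [0, 0, -0.95, 0, 0, 0, -1], [0, 0, -0.95, 0, 0, 0, -1], [0, 0, -0.95, 0, 0, 0, -1], [0, 0, -0.95, 0, 0, 0, -1]]]'

```text
time: 16.95
tool_pos: [0.5032, -0.2304, 0.1933]
eef_rot: [[0.09, 0.996, 0.0], [0.996, -0.09, -0.0], [-0.0, 0.0, -1.0]]
ft_force: [0.1, 0.6, -1.4]
opening: 0.0453
grasp_force: 20.0
```

Request:
servo_tool --commands '[[[0, 0, -0.95, 0, 0, 0, -1], [0, 0, -0.95, 0, 0, 0, -1], [0, 0, -0.85, 0, 0, 0, -1]]]'

```text
time: 17.32
tool_pos: [0.5032, -0.2304, 0.2623]
eef_rot: [[0.09, 0.996, 0.001], [0.996, -0.09, -0.0], [-0.0, 0.001, -1.0]]
ft_force: [1.0, 1.2, -1.6]
opening: 0.0455
grasp_force: 20.0
```

Request:
servo_tool --commands '[[[0.95, -0.18, 0, 0, 0, -0.06, -1], [0.96, -0.18, 0, 0, 0, -0.06, -1], [0.96, -0.17, 0, 0, 0, -0.06, -1], [0.96, -0.16, 0, 0, 0, -0.06, -1], [0.96, -0.15, 0, 0, 0, -0.06, -1]]]'

```text
time: 17.95
tool_pos: [0.4899, -0.1067, 0.2593]
eef_rot: [[0.047, 0.999, -0.002], [0.999, -0.047, 0.001], [0.001, -0.002, -1.0]]
ft_force: [0.1, 0.7, -1.1]
opening: 0.045
grasp_force: 20.0
```

Request:
servo_tool --commands '[[[0.96, -0.14, 0, 0, 0, -0.06, -1], [0.96, -0.14, 0, 0, 0, -0.06, -1], [0.96, -0.13, 0, 0, 0, -0.06, -1], [0.97, -0.12, 0, 0, 0, -0.06, -1], [0.97, -0.11, 0, 0, 0, -0.06, -1]]]'

```text
time: 18.58
tool_pos: [0.4773, 0.0139, 0.2594]
eef_rot: [[0.005, 1.0, -0.002], [1.0, -0.005, 0.001], [0.001, -0.002, -1.0]]
ft_force: [0.7, 0.1, -1.3]
opening: 0.0453
grasp_force: 20.0
```

Request:
servo_tool --commands '[[[0.97, -0.1, 0, 0, 0, -0.06, -1], [0.97, -0.1, 0, 0, 0, -0.06, -1], [0.97, -0.09, 0, 0, 0, -0.06, -1], [0.97, -0.08, 0, 0, 0, -0.06, -1], [0.97, -0.07, 0, 0, 0, -0.06, -1]]]'

```text
time: 19.2
tool_pos: [0.4647, 0.1346, 0.2594]
eef_rot: [[-0.037, 0.999, -0.002], [0.999, 0.037, 0.0], [0.0, -0.002, -1.0]]
ft_force: [0.8, 0.4, -1.3]
opening: 0.0451
grasp_force: 20.0
```

Request:
servo_tool --commands '[[[0.97, -0.06, 0, 0, 0, -0.06, -1], [0.97, -0.05, 0, 0, 0, -0.06, -1], [0.97, -0.05, 0, 0, 0, -0.06, -1], [0.97, -0.04, 0, 0, 0, -0.06, -1], [0.97, -0.03, 0, 0, 0, -0.06, -1]]]'

```text
time: 19.82
tool_pos: [0.4524, 0.255, 0.2593]
eef_rot: [[-0.079, 0.997, -0.003], [0.997, 0.079, -0.001], [-0.0, -0.003, -1.0]]
ft_force: [-0.4, -0.2, -1.4]
opening: 0.0454
grasp_force: 20.0
```

Request:
servo_tool --commands '[[[0.97, -0.02, 0, 0, 0, -0.06, -1], [0.97, -0.02, 0, 0, 0, -0.06, -1], [0.97, 0, 0, 0, 0, -0.06, -1], [0.98, 0, 0, 0, 0, -0.07, -1], [0, 0, 0, 0, 0, 0, -1]]]'

```text
time: 20.45
tool_pos: [0.4426, 0.3517, 0.2594]
eef_rot: [[-0.115, 0.993, -0.002], [0.993, 0.115, -0.001], [-0.001, -0.002, -1.0]]
ft_force: [-0.7, -0.0, -1.0]
opening: 0.0456
grasp_force: 20.0
```

Request:
servo_tool --commands '[[[-0.06, 0.08, 0.7, 0, 0, 0, -1], [0, 0, 1, 0, 0, 0, -1], [0, 0, 1, 0, 0, 0, -1], [0, 0, 1, 0, 0, 0, -1], [0, 0, 1, 0, 0, 0, -1]]]'

```text
time: 21.08
tool_pos: [0.4464, 0.3475, 0.1408]
eef_rot: [[-0.111, 0.994, -0.002], [0.994, 0.111, -0.001], [-0.001, -0.002, -1.0]]
ft_force: [1.1, 0.7, -1.2]
opening: 0.0453
grasp_force: 20.0
```

Request:
servo_tool --commands '[[[0, 0, 1, 0, 0, 0, -1], [0, 0, 0.8, 0, 0, 0, -1], [0, 0, 0.08, 0, 0, 0, -1], [0, 0, 0, 0, 0, 0, -1]]]'

```text
time: 21.58
tool_pos: [0.4471, 0.3483, 0.096]
eef_rot: [[-0.111, 0.994, -0.0], [0.994, 0.111, -0.0], [-0.0, -0.0, -1.0]]
ft_force: [-0.6, -0.1, -0.7]
opening: 0.0452
grasp_force: 20.0
```

Request:
servo_tool --commands '[[[0, 0, 0.08, 0, 0, 0, -1], [0, 0, 0, 0, 0, 0, -1]]]'

```text
time: 21.82
tool_pos: [0.4475, 0.349, 0.0948]
eef_rot: [[-0.112, 0.994, 0.001], [0.994, 0.112, 0.0], [0.0, 0.001, -1.0]]
ft_force: [0.2, -0.1, -1.6]
opening: 0.0454
grasp_force: 20.0
```

Request:
servo_tool --commands '[[[0, 0, 0.12, 0, 0, 0, -1], [0, 0, 0, 0, 0, 0, -1]]]'

```text
time: 22.08
tool_pos: [0.447, 0.3489, 0.091]
eef_rot: [[-0.112, 0.994, -0.0], [0.994, 0.112, -0.0], [-0.0, -0.0, -1.0]]
ft_force: [-0.1, -0.1, -0.6]
opening: 0.0456
grasp_force: 20.0
```

Request:
servo_tool --commands '[[[0, 0, 0.07, 0, 0, 0, -1], [0, 0, 0, 0, 0, 0, -1]]]'

```text
time: 22.32
tool_pos: [0.4473, 0.349, 0.0897]
eef_rot: [[-0.112, 0.994, 0.0], [0.994, 0.112, 0.0], [0.0, 0.0, -1.0]]
ft_force: [-0.9, -0.1, 1.8]
opening: 0.0456
grasp_force: 20.0
```

Request:
servo_tool --commands '[[[0, 0, 0.02, 0, 0, 0, 1], [0, 0, 0, 0, 0, 0, 1], [0, 0, 0, 0, 0, 0, 1], [0, 0, -0.3, 0, 0, 0, 1], [0, 0, -0.9, 0, 0, 0, 1]]]'

```text
time: 22.95
tool_pos: [0.4464, 0.3484, 0.1185]
eef_rot: [[-0.112, 0.994, -0.002], [0.994, 0.112, -0.001], [-0.001, -0.002, -1.0]]
ft_force: [0.9, -0.3, 0.2]
opening: 0.088
grasp_force: 0.0
```

Request:
servo_tool --commands '[[[0, 0, -1, 0, 0, 0, 1], [0, 0, -1, 0, 0, 0, 1], [0, 0, -1, 0, 0, 0, 1], [0, 0, -1, 0, 0, 0, 1], [0, 0, -1, 0, 0, 0, 1]]]'

```text
time: 23.58
tool_pos: [0.4471, 0.3489, 0.2454]
eef_rot: [[-0.112, 0.994, 0.001], [0.994, 0.112, 0.0], [0.0, 0.001, -1.0]]
ft_force: [-0.2, -0.2, 0.7]
opening: 0.0883
grasp_force: 0.0
```

```bash
cat >> h.py <<'E'
UA=np.radians(-5.22);UR=np.array([[np.cos(UA),-np.sin(UA),0],[np.sin(UA),np.cos(UA),0],[0,0,1]]);UO=np.array([.65556,-.1457,0])
def tilt(deg):  # tool leaning to the unit front, y along unit +y
    a=np.radians(deg);z=np.array([np.sin(a),0,-np.cos(a)]);y=np.array([0,1.,0]);return UR@np.stack([np.cross(y,z),y,z],1)
def uw(l): return UO+UR@(np.array(l)/1e3)
E
python3 - <<'E'
from h import *
s=ctrl.state()
w=eyes.get_image('wrist');t=eyes.get_image('top')
# button from the w1 picture, pose then
s1=dict(tool_pos=[0.50565609,-0.18142737,0.25961622],eef_rot=[[0.093,0.996,0],[0.996,-0.093,0],[0,0,-1]])
for q in(403.,): print('button local from wrist',UR.T@(onz(w,403,108.7,.097,s1)-UO))
print('knob from wrist',UR.T@(onz(w,453,184,.136,s1)-UO))
Rt=tilt(35);b=uw([-42,28,97]);n=-Rt[:,2];print('button',b)
p,R=plan(s['tool_pos'],s['eef_rot'],[.52,-.115,.24],Rt,-1)
plan(p,R,b+n*.044,Rt,-1)
E
```

```text
button local from wrist [-0.04466159  0.02493565  0.097     ]
knob from wrist [-0.0125151  -0.03084017  0.136     ]
button [ 0.61628163 -0.11399496  0.097     ]
[[[-0.94, 0.04, 0.01, -0.15, -0.18, -0.47, -1], [-0.94, -0.02, 0.03, -0.15, -0.18, -0.47, -1], [-0.93, -0.08, 0.06, -0.15, -0.18, -0.47, -1], [-0.92, -0.15, 0.08, -0.15, -0.18, -0.47, -1], [-0.91, -0.21, 0.1, -0.15, -0.18, -0.47, -1]]]
[[[-0.89, -0.27, 0.11, -0.15, -0.18, -0.47, -1], [-0.87, -0.33, 0.13, -0.15, -0.18, -0.48, -1], [-0.84, -0.39, 0.14, -0.15, -0.18, -0.48, -1], [-0.81, -0.45, 0.16, -0.15, -0.18, -0.47, -1], [-0.78, -0.5, 0.17, -0.15, -0.18, -0.48, -1]]]
[[[-0.74, -0.56, 0.17, -0.15, -0.18, -0.47, -1], [-0.69, -0.61, 0.18, -0.15, -0.19, -0.48, -1], [-0.65, -0.66, 0.19, -0.15, -0.18, -0.47, -1], [-0.6, -0.7, 0.19, -0.15, -0.18, -0.48, -1], [-0.54, -0.74, 0.18, -0.14, -0.19, -0.48, -1]]]
[[[-0.49, -0.78, 0.18, -0.15, -0.18, -0.47, -1], [-0.43, -0.82, 0.18, -0.14, -0.19, -0.48, -1], [-0.37, -0.85, 0.17, -0.15, -0.18, -0.47, -1], [-0.3, -0.87, 0.17, -0.14, -0.19, -0.48, -1], [-0.24, -0.89, 0.15, -0.15, -0.18, -0.47, -1]]]
[[[0.02, 0.06, 0.85, 0.0, 0.0, 0.0, -1], [0.02, 0.07, 0.86, 0.0, 0.0, 0.0, -1], [0.02, 0.06, 0.85, 0.0, 0.0, 0.0, -1], [0.03, 0.07, 0.86, 0.0, 0.0, 0.0, -1], [0.02, 0.06, 0.85, 0.0, 0.0, 0.0, -1]]]
[[[0.03, 0.07, 0.86, 0.0, 0.0, 0.0, -1]]]
```

Request:
servo_tool --commands '[[[-0.94, 0.04, 0.01, -0.15, -0.18, -0.47, 0.5], [-0.94, -0.02, 0.03, -0.15, -0.18, -0.47, 0], [-0.93, -0.08, 0.06, -0.15, -0.18, -0.47, -1], [-0.92, -0.15, 0.08, -0.15, -0.18, -0.47, -1], [-0.91, -0.21, 0.1, -0.15, -0.18, -0.47, -1]]]'

```text
time: 24.3
tool_pos: [0.4649, 0.2322, 0.2415]
eef_rot: [[-0.419, 0.898, 0.134], [0.897, 0.433, -0.092], [-0.141, 0.081, -0.987]]
ft_force: [-0.1, -0.5, 0.3]
opening: 0.0402
grasp_force: 0.0
```

Request:
servo_tool --commands '[[[-0.89, -0.27, 0.11, -0.15, -0.18, -0.47, -1], [-0.87, -0.33, 0.13, -0.15, -0.18, -0.48, -1], [-0.84, -0.39, 0.14, -0.15, -0.18, -0.48, -1], [-0.81, -0.45, 0.16, -0.15, -0.18, -0.47, -1], [-0.78, -0.5, 0.17, -0.15, -0.18, -0.48, -1]]]'

```text
time: 24.92
tool_pos: [0.4831, 0.1163, 0.2403]
eef_rot: [[-0.66, 0.694, 0.287], [0.69, 0.711, -0.132], [-0.296, 0.11, -0.949]]
ft_force: [0.5, -0.1, 0.6]
opening: 0.0001
grasp_force: 0.0
```

Request:
servo_tool --commands '[[[-0.74, -0.56, 0.17, -0.15, -0.18, -0.47, -1], [-0.69, -0.61, 0.18, -0.15, -0.19, -0.48, -1], [-0.65, -0.66, 0.19, -0.15, -0.18, -0.47, -1], [-0.6, -0.7, 0.19, -0.15, -0.18, -0.48, -1], [-0.54, -0.74, 0.18, -0.14, -0.19, -0.48, -1]]]'

```text
time: 25.55
tool_pos: [0.5014, 0.0003, 0.2391]
eef_rot: [[-0.799, 0.411, 0.44], [0.402, 0.908, -0.119], [-0.448, 0.082, -0.89]]
ft_force: [0.0, -0.2, -0.1]
opening: 0.0008
grasp_force: 0.0
```

Request:
servo_tool --commands '[[[-0.49, -0.78, 0.18, -0.15, -0.18, -0.47, -1], [-0.43, -0.82, 0.18, -0.14, -0.19, -0.48, -1], [-0.37, -0.85, 0.17, -0.15, -0.18, -0.47, -1], [-0.3, -0.87, 0.17, -0.14, -0.19, -0.48, -1], [-0.24, -0.89, 0.15, -0.15, -0.18, -0.47, -1]]]'

```text
time: 26.18
tool_pos: [0.5194, -0.1155, 0.2378]
eef_rot: [[-0.816, 0.089, 0.57], [0.073, 0.996, -0.052], [-0.573, -0.001, -0.82]]
ft_force: [0.4, 0.3, -1.6]
opening: 0.0003
grasp_force: 0.0
```

Request:
servo_tool --commands '[[[0, 0, 0, 0, 0, 0, -1]]]'

```text
time: 26.3
tool_pos: [0.5192, -0.1164, 0.2376]
eef_rot: [[-0.817, 0.095, 0.569], [0.078, 0.996, -0.053], [-0.572, 0.001, -0.821]]
ft_force: [0.2, 0.1, -0.5]
opening: 0.0003
grasp_force: 0.0
```

```bash
python3 - <<'E'
from h import *
s=ctrl.state();print(s['tool_pos'],np.round(s['joint_pos'],0),s['opening'])
Rt=tilt(35);b=uw([-43,27,97]);n=-Rt[:,2]
w=eyes.get_image('wrist');v=w['color'].copy()
for P in (b,uw([-13,-28,136])):
    q=proj(w,P,s);print(q);cv2.drawMarker(v,tuple(int(a) for a in q),(255,0,0))
for l in [(-90,110,35),(-90,-110,35)]: cv2.drawMarker(v,tuple(int(a) for a in proj(w,uw(l),s)),(0,255,0))
w['color']=v;save(w,'w3')
plan(s['tool_pos'],s['eef_rot'],b+n*.034,Rt,-1)
E
```

```text
[ 0.5192153  -0.11644893  0.23764691] [ -35.  -14.  124.   25.   41. -134.] 0.0002767777512518042
[294.67427006 189.62676834]
[235.92226485 242.35237531]
[[[0.01, 0.07, 0.91, 0.0, 0.0, 0.0, -1], [0.02, 0.07, 0.91, 0.0, 0.0, -0.01, -1], [0.01, 0.07, 0.9, 0.0, 0.0, 0.0, -1], [0.02, 0.07, 0.91, 0.0, -0.01, -0.01, -1], [0.01, 0.07, 0.9, -0.01, 0.0, 0.0, -1]]]
[[[0.02, 0.07, 0.91, 0.0, -0.01, -0.01, -1]]]
```

View pics/w3.png

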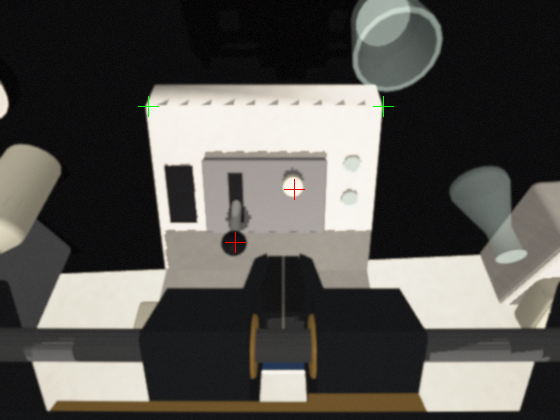

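Projections land on the unit corners, knob (234,242) and button (292,187), so the unit pose is good. Approaching the button.

Request:
servo_tool --commands '[[[0.01, 0.07, 0.9, 0, 0, 0, -1], [0.02, 0.07, 0.9, 0, 0, 0, -1], [0.02, 0.07, 0.9, 0, 0, 0, -1], [0.02, 0.07, 0.9, 0, 0, 0, -1], [0.01, 0.07, 0.9, 0, 0, 0, -1]]]'

```text
time: 26.98
tool_pos: [0.5834, -0.1103, 0.1443]
eef_rot: [[-0.817, 0.091, 0.57], [0.075, 0.996, -0.051], [-0.572, 0.001, -0.82]]
ft_force: [-0.2, -0.4, 0.2]
opening: 0.0003
grasp_force: 0.0
```

Request:
servo_tool --commands '[[[0.02, 0.07, 0.9, 0, 0, 0, -1], [0, 0, 0, 0, 0, 0, -1]]]'

```text
time: 27.22
tool_pos: [0.5951, -0.1094, 0.1246]
eef_rot: [[-0.818, 0.09, 0.568], [0.075, 0.996, -0.049], [-0.57, 0.002, -0.822]]
ft_force: [0.2, 0.1, 0.3]
opening: 0.0003
grasp_force: 0.0
```

Request:
servo_tool --commands '[[[0, 0, 0.3, 0, 0, 0, -1], [0, 0, 0.3, 0, 0, 0, -1], [0, 0, 0, 0, 0, 0, -1]]]'

```text
time: 27.6
tool_pos: [0.6044, -0.1122, 0.1142]
eef_rot: [[-0.816, 0.091, 0.57], [0.075, 0.996, -0.052], [-0.573, 0.0, -0.82]]
ft_force: [-0.3, 0.3, -0.0]
opening: 0.0
grasp_force: 0.0
```

```bash
python3 - <<'E'
from h import *
s=ctrl.state();print('tip-face mm, local',(UR.T@(np.array(s['tool_pos'])+.019*np.array(s['eef_rot'])[:,2]-UO)*1e3-[-43,27,97])@np.array([[-.574,0,.819],[0,1,0],[.819,0,.574]]).T, s['ft_force'])
E
```

```text
tip-face mm, local [1.41201835 1.73695952 0.83167554] [-0.29677325  0.29215613 -0.03390487]
```

Request:
servo_tool --commands '[[[0, 0, 0.12, 0, 0, 0, -1], [0, 0, 0.1, 0, 0, 0, -1], [0, 0, 0, 0, 0, 0, -1]]]'

```text
time: 27.98
tool_pos: [0.6077, -0.1126, 0.11]
eef_rot: [[-0.816, 0.091, 0.571], [0.075, 0.996, -0.052], [-0.573, -0.0, -0.82]]
ft_force: [-1.7, 0.5, 3.4]
opening: 0.0004
grasp_force: 1.6
```

Request:
servo_tool --commands '[[[0, 0, 0.06, 0, 0, 0, -1], [0, 0, 0, 0, 0, 0, -1]]]'

```text
time: 28.22
tool_pos: [0.6085, -0.1127, 0.1088]
eef_rot: [[-0.816, 0.091, 0.571], [0.075, 0.996, -0.052], [-0.573, -0.0, -0.819]]
ft_force: [-2.6, 0.1, 4.2]
opening: 0.0006
grasp_force: 2.0
```

```bash
cat > lev.py <<'E'
from h import *
s=ctrl.state()
for n in('wrist','top','scene'):
    im=eyes.get_image(n)
    for k,l in dict(up=(-13,-28,136),dropped=(-72,-28,95)).items():
        u,v=proj(im,uw(l),s if n=='wrist' else None).round().astype(int)
        if 2<u<557 and 2<v<417: print(n,k,(u,v),im['color'][v-2:v+3,u-2:u+3].mean((0,1)).round())
E
python3 lev.py
```

```text
wrist up (np.int64(167), np.int64(375)) [26. 27. 28.]
wrist dropped (np.int64(148), np.int64(239)) [23. 21. 23.]
top up (np.int64(319), np.int64(186)) [93. 87. 85.]
top dropped (np.int64(317), np.int64(207)) [56. 55. 55.]
scene up (np.int64(245), np.int64(175)) [200. 193. 171.]
scene dropped (np.int64(263), np.int64(176)) [45. 42. 38.]
```

Request:
servo_tool --commands '[[[0, 0, 0, 0, 0, 0, -1], [0, 0, 0, 0, 0, 0, -1]]]'

```text
time: 28.62
tool_pos: [0.6085, -0.1127, 0.1087]
eef_rot: [[-0.816, 0.091, 0.571], [0.075, 0.996, -0.052], [-0.573, -0.0, -0.82]]
ft_force: [-0.8, 0.4, 3.3]
opening: 0.0003
grasp_force: 2.0
```

```bash
python3 lev.py
```

```text
wrist up (np.int64(167), np.int64(375)) [25. 27. 28.]
wrist dropped (np.int64(148), np.int64(239)) [24. 22. 24.]
top up (np.int64(319), np.int64(186)) [93. 87. 85.]
top dropped (np.int64(317), np.int64(207)) [56. 55. 55.]
scene up (np.int64(245), np.int64(175)) [200. 193. 171.]
scene dropped (np.int64(263), np.int64(176)) [45. 43. 39.]
```

The lever has dropped: the wrist picture is dark at (148,239) and the knob is gone from the up spot. Releasing the button and moving to the knob.

```bash
python3 - <<'E'
from h import *
s=ctrl.state();p=np.array(s['tool_pos']);R=np.array(s['eef_rot'])
p=p-R[:,2]*.05
Rt=tilt(40);k=uw([-72,-28,95])-Rt[:,2]*.003
p,R=plan(p,R,k-Rt[:,2]*.055,Rt,-.1)
plan(p,R,k,Rt,-.1)
E
```

```text
[[[0.42, -0.75, -0.12, 0.0, -0.21, 0.0, -0.1], [0.41, -0.76, -0.14, 0.0, -0.21, 0.0, -0.1], [0.4, -0.75, -0.14, 0.0, -0.21, 0.0, -0.1]]]
[[[0.0, 0.0, 0.73, 0.0, 0.0, 0.0, -0.1], [0.0, 0.0, 0.73, 0.0, 0.0, 0.0, -0.1], [0.0, 0.0, 0.74, 0.0, 0.0, 0.0, -0.1]]]
```

Request:
servo_tool --commands '[[[0, 0, -0.5, 0, 0, 0, -1], [0, 0, -0.75, 0, 0, 0, -1], [0, 0, -0.75, 0, 0, 0, -1], [0, 0, 0, 0, 0, 0, -0.1]]]'

```text
time: 29.28
tool_pos: [0.5795, -0.1099, 0.1505]
eef_rot: [[-0.816, 0.091, 0.571], [0.074, 0.996, -0.053], [-0.574, -0.001, -0.819]]
ft_force: [1.0, 0.3, 0.5]
opening: 0.0084
grasp_force: 0.0
```

Request:
servo_tool --commands '[[[0.42, -0.75, -0.12, 0, -0.21, 0, -0.1], [0.41, -0.76, -0.14, 0, -0.21, 0, -0.1], [0.4, -0.75, -0.14, 0, -0.21, 0, -0.1], [0, 0, 0, 0, 0, 0, -0.1]]]'

```text
time: 29.78
tool_pos: [0.5429, -0.164, 0.1379]
eef_rot: [[-0.764, 0.094, 0.638], [0.073, 0.996, -0.059], [-0.641, 0.002, -0.768]]
ft_force: [0.9, -0.4, 0.7]
opening: 0.0397
grasp_force: 0.0
```

```bash
python3 - <<'E'
from h import *
s=ctrl.state();w=eyes.get_image('wrist');v=w['color'].copy()
q=proj(w,uw([-72,-28,95]),s);print(q);cv2.drawMarker(v,tuple(int(a) for a in q),(255,0,0));w['color']=v;save(w,'w4')
Rt=tilt(40);k=uw([-72,-28,95])-Rt[:,2]*.003
print(s['opening']);plan(s['tool_pos'],s['eef_rot'],k,Rt,-.1)
E
```

```text
[284.2603269  243.15968304]
0.03966133736061782
[[[-0.03, 0.01, 0.73, 0.0, -0.01, -0.01, -0.1], [-0.03, 0.0, 0.73, 0.0, 0.0, -0.01, -0.1], [-0.02, 0.01, 0.72, 0.0, -0.01, 0.0, -0.1]]]
```

View pics/w4.png

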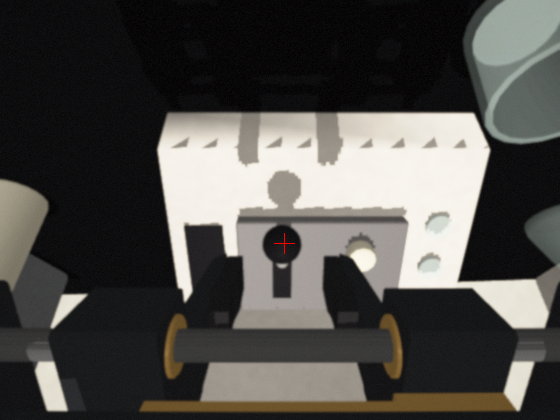

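The knob (282,243) sits centred between the fingers and under the projection. I'll advance and grip lightly.

Request:
servo_tool --commands '[[[-0.03, 0.01, 0.73, 0, 0, 0, -0.1], [-0.03, 0, 0.73, 0, 0, 0, -0.1], [-0.02, 0, 0.72, 0, 0, 0, -0.1], [0, 0, 0, 0, 0, 0, -0.1]]]'

```text
time: 30.32
tool_pos: [0.581, -0.1653, 0.0977]
eef_rot: [[-0.764, 0.089, 0.639], [0.069, 0.996, -0.056], [-0.641, 0.001, -0.768]]
ft_force: [-0.1, 0.1, 0.2]
opening: 0.0395
grasp_force: 0.0
```

Request:
servo_tool --commands '[[[0, 0, 0, 0, 0, 0, -1], [0, 0, 0, 0, 0, 0, -1], [0, 0, 0, 0, 0, 0, -1]]]' --newtons 5

```text
time: 30.7
tool_pos: [0.5806, -0.1681, 0.0998]
eef_rot: [[-0.762, 0.094, 0.64], [0.07, 0.996, -0.062], [-0.643, -0.003, -0.765]]
ft_force: [-0.7, -5.5, -1.4]
opening: 0.0233
grasp_force: 5.0
```

```bash
python3 - <<'E'
from h import *
s=ctrl.state();Rt=np.array(s['eef_rot']);p=np.array(s['tool_pos']);R=Rt
l=UR.T@(p-UO)*1e3;print('local',l,s['opening'],s['grasp_force'])
h=np.array([-22,-28,87]);off=uw(np.array([-72,-28,95]))-p
for a in np.linspace(170.9,78.6,11)[1:]:
    t=uw([-22+50.3*np.cos(np.radians(a)),-28,87+50.3*np.sin(np.radians(a))])-off
    p,R=plan(p,R,t,R,-1,n=1)
print(UR.T@(p-UO)*1e3)
E
```

```text
local [-72.5785316  -29.15694902  99.75627116] 0.023308220579794467 4.995674737729132
[[[-0.27, 0.0, -0.18, 0.0, 0.0, 0.0, -1]]]
[[[-0.29, 0.0, -0.15, 0.0, 0.0, 0.0, -1]]]
[[[-0.31, 0.0, -0.1, 0.0, 0.0, 0.0, -1]]]
[[[-0.32, 0.0, -0.05, 0.0, 0.0, 0.0, -1]]]
[[[-0.32, 0.0, 0.01, 0.0, 0.0, 0.0, -1]]]
[[[-0.32, 0.0, 0.05, 0.0, 0.0, 0.0, -1]]]
[[[-0.31, 0.0, 0.11, 0.0, 0.0, 0.0, -1]]]
[[[-0.28, 0.0, 0.15, 0.0, 0.0, 0.0, -1]]]
[[[-0.26, 0.0, 0.2, 0.0, 0.0, 0.0, -1]]]
[[[-0.22, 0.0, 0.24, 0.0, 0.0, 0.0, -1]]]
[-12.57780677 -29.19752962 141.04987082]
```

Request:
servo_tool --commands '[[[0, -0.1, 0, 0, 0, 0, -1], [-0.27, 0, -0.18, 0, 0, 0, -1], [-0.29, 0, -0.15, 0, 0, 0, -1], [-0.31, 0, -0.1, 0, 0, 0, -1], [-0.32, 0, -0.05, 0, 0, 0, -1]]]'

```text
time: 31.32
tool_pos: [0.595, -0.1697, 0.1271]
eef_rot: [[-0.764, 0.09, 0.639], [0.07, 0.996, -0.057], [-0.642, 0.001, -0.767]]
ft_force: [1.7, 0.1, -3.2]
opening: 0.0232
grasp_force: 5.0
```

Request:
servo_tool --commands '[[[-0.32, 0, 0.01, 0, 0, 0, -1], [-0.32, 0, 0.05, 0, 0, 0, -1], [-0.31, 0, 0.11, 0, 0, 0, -1], [-0.28, 0, 0.15, 0, 0, 0, -1], [-0.26, 0, 0.2, 0, 0, 0, -1]]]'

```text
time: 31.95
tool_pos: [0.6327, -0.1735, 0.141]
eef_rot: [[-0.763, 0.09, 0.64], [0.07, 0.996, -0.058], [-0.642, 0.0, -0.766]]
ft_force: [0.5, 2.3, -2.3]
opening: 0.0235
grasp_force: 5.0
```

Request:
servo_tool --commands '[[[-0.22, 0, 0.24, 0, 0, 0, -1], [0, 0, 0, 0, 0, 0, -1]]]'

```text
time: 32.2
tool_pos: [0.6406, -0.1743, 0.1398]
eef_rot: [[-0.763, 0.091, 0.64], [0.07, 0.996, -0.058], [-0.642, 0.0, -0.766]]
ft_force: [0.9, 3.9, 0.4]
opening: 0.023
grasp_force: 5.0
```

```bash
python3 lev.py;python3 -c "
from h import *
s=ctrl.state();print(UR.T@(np.array(s['tool_pos'])-UO)*1e3,s['opening'],s['ft_force'])"
```

```text
wrist up (np.int64(288), np.int64(283)) [19. 18. 19.]
wrist dropped (np.int64(289), np.int64(119)) [88. 85. 83.]
top up (np.int64(319), np.int64(186)) [51. 48. 48.]
top dropped (np.int64(317), np.int64(207)) [73. 75. 76.]
scene up (np.int64(245), np.int64(175)) [192. 185. 164.]
scene dropped (np.int64(263), np.int64(176)) [52. 52. 52.]
[-12.77898764 -29.8464203  139.84387808] 0.02261251130857207 [1.44814114 4.13022188 1.28324004]
```

Request:
servo_tool --commands '[[[-0.05, 0.07, 0, 0, 0, 0, -1], [0, 0, 0, 0, 0, 0, -0.1], [0, 0, 0, 0, 0, 0, -0.1], [0, 0, 0, 0, 0, 0, -0.1]]]'

```text
time: 32.85
tool_pos: [0.6414, -0.173, 0.1411]
eef_rot: [[-0.763, 0.091, 0.64], [0.07, 0.996, -0.059], [-0.643, -0.0, -0.766]]
ft_force: [1.2, 0.2, 0.0]
opening: 0.0395
grasp_force: 0.0
```

Request:
servo_tool --commands '[[[0, 0, -0.3, 0, 0, 0, -0.1], [0, 0, -0.8, 0, 0, 0, -0.1], [0, 0, -1, 0, 0, 0, -0.1], [0, 0, -1, 0, 0, 0, -0.1], [0, 0, -1, 0, 0, 0, -0.1]]]'

```text
time: 33.48
tool_pos: [0.5749, -0.1666, 0.2203]
eef_rot: [[-0.763, 0.091, 0.64], [0.069, 0.996, -0.059], [-0.643, -0.0, -0.766]]
ft_force: [0.0, -0.9, 0.9]
opening: 0.0394
grasp_force: 0.0
```

Request:
servo_tool --commands '[[[0, 0, -1, 0, 0, 0, -0.1], [0, 0, -1, 0, 0, 0, -0.1], [0, 0, 0, 0, 0, 0, -0.1], [0, 0, 0, 0, 0, 0, -0.1]]]'

```text
time: 33.98
tool_pos: [0.5437, -0.1639, 0.2573]
eef_rot: [[-0.763, 0.091, 0.64], [0.07, 0.996, -0.059], [-0.643, -0.0, -0.766]]
ft_force: [-0.1, 0.5, -0.8]
opening: 0.0395
grasp_force: 0.0
```

```bash
python3 lev.py; python3 - <<'E'
from h import *
w=eyes.get_image('wrist')['color'][60:300,130:430];t=eyes.get_image('top')['color'][140:290,110:430]
w=cv2.resize(w,(400,320));t=cv2.resize(t,(640,300),interpolation=cv2.INTER_CUBIC)
c=np.zeros((600,640,3),np.uint8);c[:300]=t;c[300:,:375]=cv2.resize(w,(375,300));save(dict(color=c),'fin')
E
```

```text
wrist up (np.int64(284), np.int64(192)) [28. 26. 28.]
wrist dropped (np.int64(284), np.int64(108)) [162. 155. 152.]
top up (np.int64(319), np.int64(186)) [45. 42. 43.]
top dropped (np.int64(317), np.int64(207)) [237. 230. 219.]
scene up (np.int64(245), np.int64(175)) [192. 185. 164.]
scene dropped (np.int64(263), np.int64(176)) [169. 162. 149.]
```

View pics/fin.png

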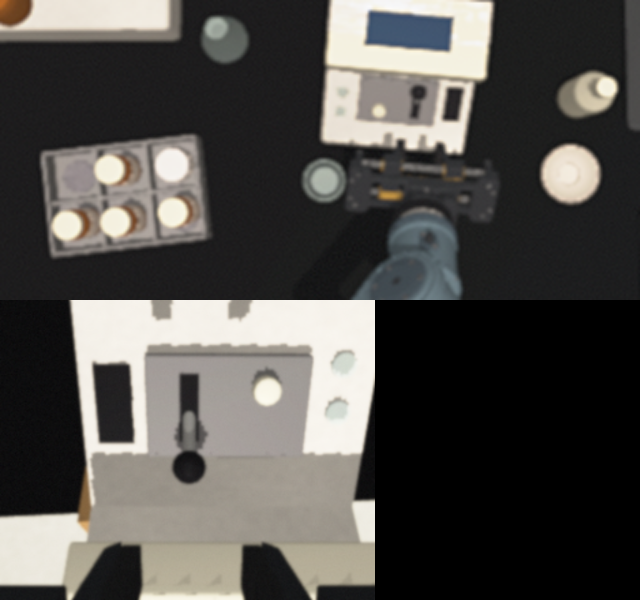

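Both jars stand upright in their cells (caps at (70,225) and (174,211)). The lever is up with its knob at (188,466), and the button is out. Nothing else has moved, so I'm handing in.

```bash
python3 -c "
from rig import ctrl
print(ctrl.close_job())"
```

```text
the job is handed in; nothing more can be done
None
```

The job is handed in at about 34 s of the 72 s allowed: both jars stand upright in empty crate cells, the test button dropped the lever, and the lever is back up and staying up, with nothing else seen to have moved.

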